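# Unbolt the splash-guard gate and hold it ajar

### The arm

A 6-joint arm with a two-finger parallel gripper is mounted at the origin on the work surface. World frame = base frame: x ahead of the robot, y to its left, z up, the work surface at z = 0. Lengths are in m, angles in degrees, forces in N, time in s.
With the tool pointing down it reaches from about 0.375 to 0.9 m from the base axis. Payload 3.1 kg.
Tool frame: the origin (TCP) lies midway between the tips of the shut fingers; the grasp point (between the pads) lies 19 mm behind it; z points along the fingers, x is the direction in which the jaws open and shut, and the axes are right-handed (so a half turn about z gives the same grasp; the last joint's range is limited). The gripper opens to 85 mm and grips with 20 to 120 N. Pads are 22 mm wide; open, the fingers measure 114 mm over their backs; the gripper's body (76 mm by 85 mm) begins 54 mm behind the grasp point. The pads swing forward as they close: fully open they stand 13 mm farther back than shut.
Start: joints at [55.892, 30.224, 82.088, -0, 67.689, -10.227], TCP at [0.253, 0.571, 0.231] pointing down, gripper open.
Joint ranges: [-176.69, 176.69], [-43.24, 126.21], [12.49, 139.97], [-82, 262], [0, 151.66], [-163.58, 163.58]. Speed limits (degrees/s): [159.86, 159.86, 180, 180, 180, 180].

### API

Orientations are given as [roll, pitch, yaw] about the fixed x, y, z axes, in that order (R = Rz(yaw) Ry(pitch) Rx(roll)).
In Python, from plant import env gives the robot as it stands. The module is installed in compiled form; this text tells all that it offers.
- The arm moves only by the tool carry_out, never from a script. Its argument "plan" is a list of rows, each a list of 3 entries, a list of its own where there are three numbers: the opening, from 0 (shut) to 1 (fully open), then the shift along the tool's x, y, z in cm, then the turn, a rotation vector about the tool's x, y, z in rad. In form: [[gripper, [tx, ty, tz], [wx, wy, wz]], ...]. A call has 1 to 10 rows; each row is the pose to reach, as a shift and turn from the pose commanded when the call began, along the tool's axes at that moment; what a row does not reach only later rows make up. A row lasts 1/10 s, in which the tool goes at most 50 mm and 8.59 degrees, less where a joint would pass 70% of its speed; a pose out of reach is approached as far as the arm can. A call with a gripper value outside its range is refused whole. The fingers move at their own pace and stop on an object; "squeeze" is the grip in N (left out, the last holds). Time passes only in rows, so rows that repeat a pose let the fingers close. It gives the time, the measured TCP pose, the force and the opening at its end, in the units of the state.
- env.observe(): the state, without advancing time (a new reading comes with each control period).
- env.camera(name): name is "side" or "top"; returns a dict with "frame" (400x640x3 uint8, blue, green, red), "z_map" (400x640 float32, m along the optical axis (not along the pixel's ray), 0 where there is no reading), "K" (3x3 intrinsics, pixels), "rvec" (rotation vector, rad) and "tvec" (3), from world to camera coordinates, as OpenCV has them. Camera axes: x right, y down, z forward; pixel columns grow to the right and rows downward; lengths in m; the calibration is good to about 2 mm. A picture is of the moment at which its call begins.
- env.job_done(): hands the job in, once; it reports no verdict.
The state is a dict: "clock": time; "q": joint angles; "qvel": joint speeds; "tau": joint torques, N m; "position": TCP position; "tcp_rot": TCP orientation; "ft_force": force on the tool from outside, world axes, zero at the start; "torque": the same for the moment, N m; "opening": finger opening in m.
Only numpy, scipy, OpenCV 4.12 (cv2) and the standard library are available. Lean on these libraries where they do the work, as an engineer would, in place of code of your own. Each camera call takes 0.05 s, during which the arm holds its last target.

### The job

The steel bolt on the splash guard's gate has sagged, and its end lug has dropped behind the bent-up lip of the keeper: lift the bolt by its upright knob and, while keeping it up, pull it back along the gate until it is clear of the keeper, without forcing it against the lip. Then swing the gate open towards the robot until its free edge stands about a hand's width (100 mm) ajar, and keep holding it there with the gripper, because it is sprung and shuts by itself: finish while holding. Leave the bottle, the cork ring and the jar where they stand.

Things in the scene. Friction and masses are not known exactly. Their poses are not given: they have to be found in the camera images.
- guard: Three-sided, open-topped bench splash guard (aluminium, clear panels), fixed, 400 wide (y) x 220 deep x 240 high; a white heating bath (156 dia, 85 high) with a flask (top 180 high) stands inside. Origin on the bench at the middle of the gate's front face (gate shut); its x points from the gate into the guard (away from the robot), y along the shut gate towards the hinge, z up.
- gate_leaf: The gate: aluminium frame with clear panel, 306 wide, 20 thick, from 16 to 222 above the bench, hinged on the guard's +y post. Carries the bolt on its front. Frame: origin on the hinge axis at bench height, y along the gate from free edge to hinge (free edge at y = -313), x through the gate away from the robot side, z up; turns with the gate.
- gate_swing (a joint): Gate angle, rad: 0 shut, grows as the free edge swings towards the robot (clockwise seen from above), up to 1.3. A spring pulls it shut: about 0.27 N m at 0, 0.55 N m at 0.32 rad (some 2 to 3 N at the knob). The free edge, 313 mm from the hinge, stands 100 mm ajar at 0.32 rad.
- gate_hinge (a point): Point on the gate's vertical hinge axis, 160 above the bench; in the guard's frame at (4, 157). It does not move as the gate swings.
- bolt_draw (a joint): How far the bolt is pulled back along the gate towards the hinge (+y of gate_leaf), m: 0 fully home, 0.05 fully drawn. Starts between 0 and 0.004. Friction about 1.2 N; it stays where it is left. With the bolt down, the lug meets the keeper's lip at about 0.006 and stops; the tip is clear of the keeper from 0.023 on, the gate then swings free.
- bolt_lift (a joint): How far the bolt is raised in its worn guides, m: 0 sagged (it falls back there by its weight, 1 to 2.2 N), 0.016 at most. The lug passes over the lip when raised by more than 0.009; it must stay raised until bolt_draw is beyond 0.023.
- bolt_knob (a point): Grip point on the axis of the bolt's knob, an upright steel post 14 dia, 62 in front of the gate's face; 200 above the bench with the bolt down, 20 below the top of its cap (22 dia, 6 thick). The post is free for 34 below this point, to a level stem that joins it to the bolt. z up, y along the gate to the hinge. Shut and home: guard-frame (-62, -85). Guides and keeper stand 36 out from the gate's face.
- bolt_tip (a point): End of the bolt on its axis, 97 beyond the knob away from the hinge. The bolt is a steel rod 12 dia, 160 above the bench; under its tip hangs a lug 12 x 12 that reaches 17 below the axis.
- keeper_lip (a point): Middle of the top edge of the keeper's bent-up lip (4 thick, 28 wide), 152 above the bench. The keeper is a steel pocket on the front of the guard's -y post, open at the top, with a front cheek up to 190 above the bench that holds the bolt and with it the gate.
- reagent_bottle: Bystander: glass bottle with cap, 64 dia, 125 high, origin at the centre of its underside. Stands in front of the keeper post, outside the gate's swing.
- cork_ring: Bystander: cork flask ring, 100 dia, 30 high, origin at the centre of its underside. On the bench on the hinge side.
- sample_jar: Bystander: brown jar with lid, 52 dia, 70 high, origin at the centre of its underside. On the bench beside the hinge post.

How it is judged (in metres and radians):
On the way, in this order (a step that is already met when the one before it is completed fails the run):
1. the bolt is lifted by 7 mm or more while its lug is still in the keeper and the gate is shut (value of joint bolt_lift above 0.007 m and value of joint bolt_draw below 0.02 m and value of joint gate_swing below 0.05 rad), for 0.02 s.
2. the bolt is pulled back clear of the keeper (value of joint bolt_draw above 0.023 m), for 0.1 s.
At the end, for the whole second after the job is handed in: The gate is at rest between 0.22 and 0.48 rad open (free edge some 70 to 145 mm ajar), the bolt is still drawn back by more than 18 mm, the gripper's fingers press on the gate or its bolt with more than 0.5 N, and no bystander props the gate (value of joint gate_swing between 0.22 and 0.48 rad and velocity of joint gate_swing between -0.1 and 0.1 rad/s and value of joint bolt_draw above 0.018 m and contact force between the fingers and gate_leaf above 0.5 N and contact force between gate_leaf and reagent_bottle below 0.2 N and contact force between gate_leaf and cork_ring below 0.2 N and contact force between gate_leaf and sample_jar below 0.2 N); the arm keeps its last pose, push and grip.
It fails at once if the bolt is forced against the keeper with more than 40 N (contact force between gate_leaf and guard above 40 N).
It fails at once if the reagent bottle is moved by more than 30 mm or tipped over (distance of reagent_bottle from where it was at the start of the episode above 0.03 m or angle between reagent_bottle's own z axis and vertical above 0.5 rad).
It fails at once if the cork ring is moved by more than 30 mm or tipped over (distance of cork_ring from where it was at the start of the episode above 0.03 m or angle between cork_ring's own z axis and vertical above 0.5 rad).
It fails at once if the sample jar is moved by more than 30 mm or tipped over (distance of sample_jar from where it was at the start of the episode above 0.03 m or angle between sample_jar's own z axis and vertical above 0.5 rad).
It also fails if it takes over 32 s, if anything falls off the work surface, if the arm or the gripper's body presses on something with over 40 N, if the wrist force passes 120 N, or if a joint passes its speed limit or range.

## Working session

There is one attempt and no reset: what is moved stays moved. The work goes in short steps, Python scripts to look and compute and a tool call to move; the robot and the scene stay as the last step left them, time stands still between calls to the robot, and variables do not carry over. Pictures are saved under pics/ and viewed, and the job is handed in when it is done.

Besides the shell and the picture viewer there is one more tool, called by a JSON object that holds its "api" and its "payload", one argument or row to a line. carry_out: Moves the arm, as the interface text tells. Its arguments: {"type":"object","properties":{"plan":{"type":"array","items":{"type":"array"}},"squeeze":{"type":"number"}},"required":["plan"]}

```bash
mkdir -p pics
python3 - <<'E'
from plant import env
import cv2,numpy as np
print(env.observe())
for n in("side","top"):
    c=env.camera(n); cv2.imwrite(f"pics/{n}0.png",c["frame"]); np.savez(f"{n}0.npz",**c)
    R=cv2.Rodrigues(c["rvec"])[0]; print(n,c["K"],-R.T@np.ravel(c["tvec"]),R)
E
```

```text
{'clock': 0.0, 'q': array([ 5.58900991e+01,  3.02785479e+01,  8.21563182e+01,  1.03394873e-03,
        6.76883701e+01, -1.02260096e+01]), 'qvel': array([ 0.0146395 ,  0.18756934, -0.02627505, -0.08584865, -0.09510124,
        0.00258723]), 'tau': array([ 3.71782862e-04, -4.42353666e+01, -1.78027278e+01, -1.79952531e-04,
        8.49402597e-03, -2.55330477e-06]), 'position': array([0.25260475, 0.5709035 , 0.23033847]), 'tcp_rot': array([-1.79977181e+02,  1.21108921e-01,  6.61157392e+01]), 'ft_force': array([-0.61214353,  0.062094  , -0.06786851]), 'torque': array([ 0.05115032, -0.03176056,  0.00158541]), 'opening': 0.08524143693324913}
side [[468.36546862   0.         323.76205227]
 [  0.         468.36546862 202.62687509]
 [  0.           0.           1.        ]] [0.44525285 0.96613525 0.86183845] [[-0.98517432 -0.17143123 -0.00654932]
 [-0.10450205  0.62994891 -0.76957371]
 [ 0.1360547  -0.75747984 -0.6385244 ]]
top [[397.88602806   0.         322.16901973]
 [  0.         397.88602806 202.26520015]
 [  0.           0.           1.        ]] [0.37894985 0.11413678 1.08482006] [[-0.00270613 -0.9999839   0.00498729]
 [-0.98053925  0.00167441 -0.19631602]
 [ 0.19630451 -0.00542149 -0.98052799]]
```

View pics/side0.png

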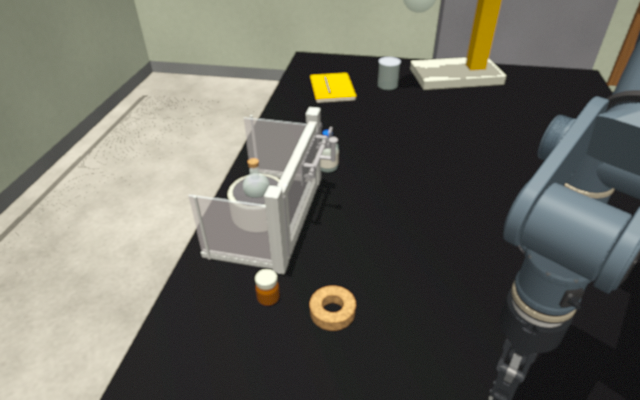

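View pics/top0.png

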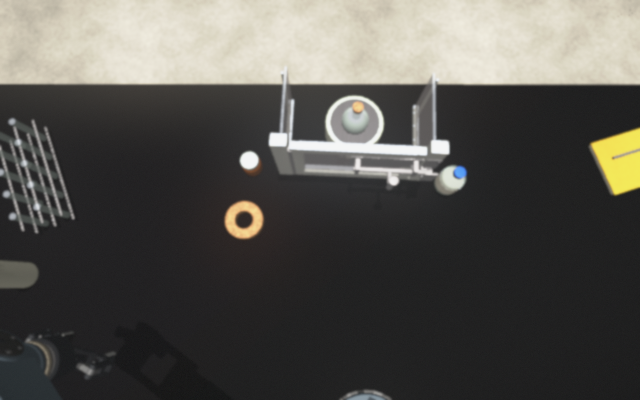

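The side view shows the guard at about (200–320, 110–265), with the jar at (267,287) and the cork ring at (333,307). The top view shows the knob at about (393,181), the bottle at (452,178), the keeper near (425,172), and the guard posts at (279,140) and (440,147). I'll zoom in next.

```bash
cat > h.py <<'E'
import numpy as np,cv2
def pt(c,u,v,z):
    R=cv2.Rodrigues(c["rvec"])[0]; K=c["K"]
    p=np.array([(u-K[0,2])/K[0,0],(v-K[1,2])/K[1,1],1])*z
    return R.T@(p-np.ravel(c["tvec"]))
def cloud(c):
    z=c["z_map"]; v,u=np.mgrid[:400,:640]; K=c["K"];R=cv2.Rodrigues(c["rvec"])[0]
    P=np.stack([(u-K[0,2])/K[0,0]*z,(v-K[1,2])/K[1,1]*z,z],-1)
    return (P-np.ravel(c["tvec"]))@R
def atz(c,u,v,h):
    R=cv2.Rodrigues(c["rvec"])[0]; K=c["K"]
    o=-R.T@np.ravel(c["tvec"]); d=R.T@np.array([(u-K[0,2])/K[0,0],(v-K[1,2])/K[1,1],1])
    return o+d*(h-o[2])/d[2]
E
python3 - <<'E'
from h import *
c=np.load("top0.npz"); P=cloud(c)
np.set_printoptions(precision=3,suppress=True)
im=cv2.resize(c["frame"][120:210,265:475],None,fx=3.8,fy=3.8,interpolation=cv2.INTER_CUBIC); cv2.imwrite("pics/topz.png",im)
s=np.load("side0.npz")
cv2.imwrite("pics/sidez.png",cv2.resize(s["frame"][95:275,185:355],None,fx=3.3,fy=3.3,interpolation=cv2.INTER_CUBIC))
for v in range(176,188): print(v,[ (int(1000*P[v,u,0]),int(1000*P[v,u,1]),int(1000*P[v,u,2])) for u in range(387,400)])
# top of posts z~.24
m=(P[...,2]>.228)&(P[...,2]<.25)&(P[...,0]>.4)&(c["z_map"]>0)
v,u=np.nonzero(m); print(len(v),u.min(),u.max(),v.min(),v.max())
E
```

```text
176 [(663, -69, 29), (627, -48, 164), (626, -50, 166), (626, -52, 167), (627, -55, 164), (661, -82, 34), (611, -49, 220), (611, -51, 222), (662, -90, 33), (661, -93, 35), (661, -95, 37), (661, -98, 34), (661, -101, 35)]
177 [(662, -71, 21), (624, -48, 165), (623, -50, 167), (623, -52, 168), (609, -45, 221), (609, -47, 220), (609, -49, 220), (610, -52, 218), (609, -54, 220), (609, -56, 221), (662, -98, 22), (661, -100, 24), (661, -103, 27)]
178 [(664, -74, 2), (622, -48, 163), (621, -50, 165), (607, -43, 218), (608, -46, 216), (607, -47, 219), (606, -49, 222), (606, -51, 223), (607, -54, 221), (607, -56, 220), (607, -58, 221), (663, -104, 5), (663, -106, 9)]
179 [(662, -74, 0), (620, -48, 162), (618, -50, 167), (605, -43, 219), (604, -44, 223), (604, -47, 221), (605, -49, 219), (603, -51, 224), (604, -53, 223), (605, -56, 219), (604, -58, 223), (605, -61, 219), (662, -108, 1)]
180 [(659, -74, 0), (616, -47, 166), (602, -40, 219), (602, -42, 221), (603, -45, 218), (602, -46, 222), (602, -49, 220), (602, -51, 222), (602, -54, 219), (602, -56, 221), (601, -57, 224), (602, -60, 220), (660
[... 877 characters left out ...]
-104, 0), (648, -108, 0)]
185 [(604, -45, 166), (600, -44, 183), (598, -45, 188), (596, -46, 199), (594, -47, 205), (594, -49, 206), (591, -49, 218), (591, -51, 220), (592, -54, 216), (644, -99, 1), (644, -101, 0), (645, -105, 0), (645, -107, -1)]
186 [(600, -44, 170), (597, -44, 183), (597, -46, 185), (596, -47, 190), (594, -49, 195), (595, -51, 193), (596, -54, 189), (641, -92, 3), (642, -96, 0), (641, -98, 2), (641, -101, 1), (641, -104, 1), (642, -107, 0)]
187 [(599, -45, 165), (597, -46, 172), (596, -47, 179), (595, -49, 183), (595, -51, 184), (595, -54, 181), (639, -90, -1), (639, -93, 0), (638, -95, 4), (638, -98, 2), (638, -101, 2), (638, -104, 2), (639, -107, 1)]
502 270 448 133 155
```

View pics/topz.png

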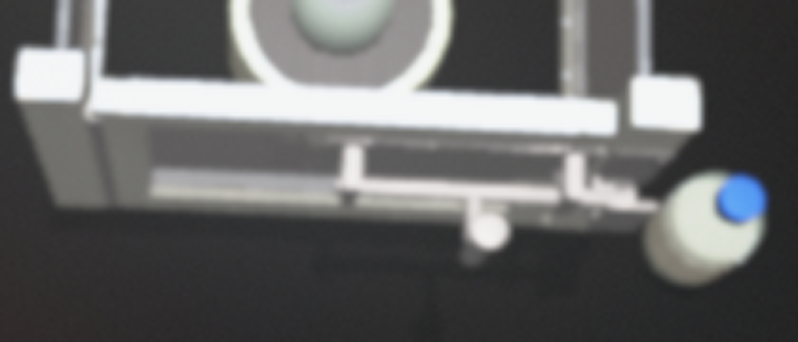

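View pics/sidez.png

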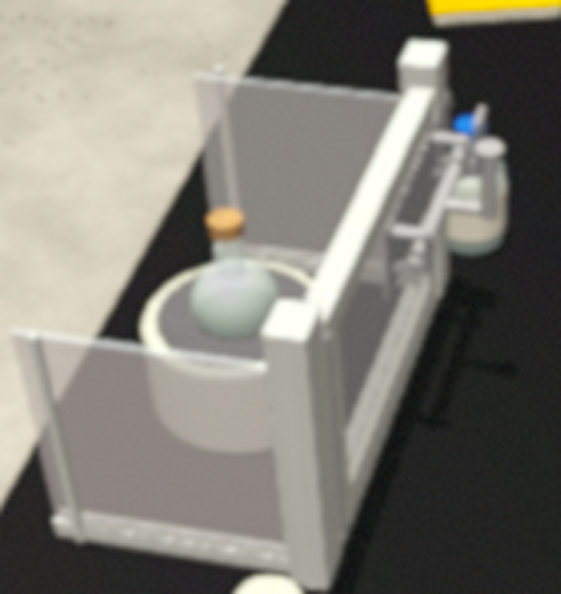

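```bash
cat >> h.py <<'E'
def plane_front(P,c): pass
E
python3 - <<'E'
from h import *
np.set_printoptions(precision=4,suppress=True)
c=np.load("top0.npz"); P=cloud(c); ok=c["z_map"]>0
def reg(zl,zh,xl,xh,yl,yh): return P[ok&(P[...,2]>zl)&(P[...,2]<zh)&(P[...,0]>xl)&(P[...,0]<xh)&(P[...,1]>yl)&(P[...,1]<yh)]
k=reg(.213,.23,.58,.62,-.07,-.03); print("cap",len(k),k.mean(0),(k.max(0)+k.min(0))/2,np.ptp(k,axis=0))
g=reg(.214,.23,.64,.75,-.12,.17); print("gate",len(g),g.min(0),g.max(0),g.mean(0))
a,b=np.polyfit(g[:,1],g[:,0],1); print("gate x=",a,"y+",b, "yaw deg",np.degrees(np.arctan(-a)))
for n,yl,yh in(("h",.15,.3),("k",-.3,-.1)):
    p=reg(.230,.25,.6,.75,yl,yh); print(n,len(p),(p.max(0)+p.min(0))/2,np.ptp(p,axis=0))
for n,zl,zh,xl,xh,yl,yh in(("bottle",.1,.14,.5,.65,-.3,-.1),("jar",.055,.08,.5,.75,.2,.4),("ring",.02,.04,.4,.65,.2,.4)):
    p=reg(zl,zh,xl,xh,yl,yh); print(n,len(p),(p.max(0)+p.min(0))/2,np.ptp(p,axis=0))
# side cloud check cap
s=np.load("side0.npz"); Q=cloud(s)
k=Q[(s["z_map"]>0)&(Q[...,2]>.216)&(Q[...,2]<.23)&(abs(Q[...,0]-.6)<.025)&(abs(Q[...,1]+.05)<.025)]; print("side cap",len(k),k.mean(0),k.min(0),k.max(0))
E
```

```text
cap 71 [ 0.6012 -0.051   0.2209] [ 0.6015 -0.0508  0.2204] [0.0208 0.0207 0.0078]
gate 1229 [ 0.66   -0.12    0.2142] [0.6948 0.1688 0.2287] [0.6764 0.0251 0.2224]
gate x= 0.04725054344289973 y+ 0.6752146506595884 yaw deg -2.705244660626514
h 244 [0.6913 0.207  0.2377] [0.0315 0.0381 0.0151]
k 247 [ 0.673  -0.1534  0.2374] [0.0315 0.0385 0.0132]
bottle 128 [ 0.6367 -0.1901  0.12  ] [0.0265 0.1177 0.0397]
jar 282 [0.6968 0.2623 0.0668] [0.0479 0.1228 0.0233]
ring 839 [0.5426 0.3176 0.0293] [0.098  0.0971 0.0184]
side cap 40 [ 0.6029 -0.0482  0.2199] [ 0.5942 -0.0615  0.2162] [ 0.6121 -0.0391  0.2223]
```

```bash
cat >> h.py <<'E'
from scipy.spatial.transform import Rotation as Ro
def rel(pos,yaw,st,roll=180.):
    R0=Ro.from_euler("xyz",st["tcp_rot"],degrees=True); R1=Ro.from_euler("xyz",[180,0,yaw],degrees=True)
    return R0.inv().apply(np.array(pos)-st["position"])*100, (R0.inv()*R1).as_rotvec()
E
python3 - <<'E'
from h import *
from plant import env
np.set_printoptions(precision=3,suppress=True)
s=env.observe()
for p in ([.3,.5,.31],[.601,-.05,.31],[.601,-.05,.177]): print(p,*rel(p,87.2,s))
E
```

```text
[0.3, 0.5, 0.31] [-4.587  7.202 -7.953] [-0.001  0.002 -0.368]
[0.601, -0.05, 0.31] [-42.691  56.993  -7.897] [-0.001  0.002 -0.368]
[0.601, -0.05, 0.177] [-42.665  56.998   5.403] [-0.001  0.002 -0.368]
```

{"api": "carry_out", "payload": {
  "plan": [
    [1,[-2,4,-5],[0,0,-0.1]],
    [1,[-4.6,7.2,-7.9],[0,0,-0.2]],
    [1,[-7.5,10.5,-7.9],[0,0,-0.3]],
    [1,[-10.5,14.5,-7.9],[0,0,-0.368]],
    [1,[-13.5,18.5,-7.9],[0,0,-0.368]],
    [1,[-16.5,22.5,-7.9],[0,0,-0.368]],
    [1,[-19.5,26.5,-7.9],[0,0,-0.368]],
    [1,[-22.5,30.5,-7.9],[0,0,-0.368]],
    [1,[-25.5,34.5,-7.9],[0,0,-0.368]],
    [1,[-28,38,-7.9],[0,0,-0.368]]
  ]
}}

```text
clock: 1.1
position: [0.4868, 0.1606, 0.3101]
tcp_rot: [-180.0, -0.0, 87.2]
ft_force: [1.1, -0.1, 1.1]
opening: 0.0855
```

Run:
```python
from h import *
from plant import env
np.set_printoptions(precision=3,suppress=True)
s=env.observe(); print(s)
for p in ([.601,-.05,.31],[.601,-.05,.177]): print(p,*rel(p,87.2,s))
```

```text
{'clock': 1.1, 'q': array([  5.747,  16.287,  92.094,   0.01 ,  71.652, -81.457]), 'qvel': array([-53.495,   7.611, -11.335,   0.252,   2.907, -52.845]), 'tau': array([  3.099, -35.237, -17.501,  -0.118,   0.164,   0.602]), 'position': array([0.487, 0.161, 0.31 ]), 'tcp_rot': array([-179.965,   -0.004,   87.201]), 'ft_force': array([ 1.102, -0.143,  1.073]), 'torque': array([ 0.009, -0.015,  0.036]), 'opening': 0.08552092644052356}
[0.601, -0.05, 0.31] [-20.478  12.432   0.002] [-0.001 -0.     0.   ]
[0.601, -0.05, 0.177] [-20.479  12.44   13.302] [-0.001 -0.     0.   ]
```

{"api": "carry_out", "payload": {
  "plan": [
    [1,[-4,2.5,0],[0,0,0]],
    [1,[-8,5,0],[0,0,0]],
    [1,[-12,7.5,0],[0,0,0]],
    [1,[-16,10,0],[0,0,0]],
    [1,[-19,11.7,0],[0,0,0]],
    [1,[-20.5,12.4,0],[0,0,0]],
    [1,[-20.5,12.4,0],[0,0,0]]
  ]
}}

```text
clock: 1.8
position: [0.6007, -0.05, 0.3095]
tcp_rot: [-179.9, -0.0, 87.0]
ft_force: [-0.6, 1.0, -0.4]
opening: 0.0853
```

Run:
```python
from h import *
from plant import env
np.set_printoptions(precision=3,suppress=True)
s=env.observe(); print(s['q'],s['position'],s['tcp_rot'])
for p in ([.601,-.05,.31],[.601,-.05,.177]): print(p,*rel(p,87.2,s))
c=env.camera("side"); cv2.imwrite("pics/s1.png",cv2.resize(c["frame"][60:300,180:500],None,fx=2.4,fy=2.4))
c=env.camera("top"); cv2.imwrite("pics/t1.png",c["frame"])
```

```text
[ -15.371   24.083   79.81    -0.003   76.169 -102.408] [ 0.601 -0.05   0.31 ] [-179.939   -0.011   87.038]
[0.601, -0.05, 0.31] [ 0.004  0.031 -0.05 ] [-0.001 -0.    -0.003]
[0.601, -0.05, 0.177] [ 0.001  0.045 13.25 ] [-0.001 -0.    -0.003]
```

View pics/s1.png

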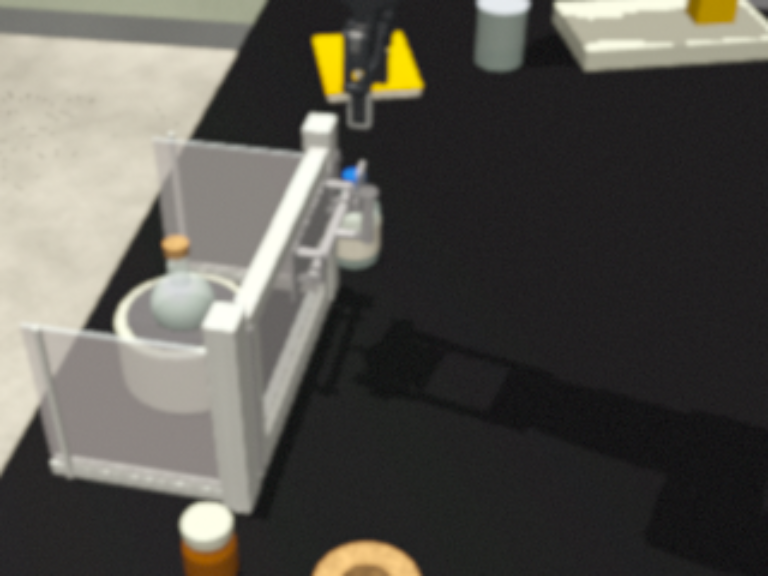

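The gripper, at (360,115) in the crop, is directly over the knob at (370,190), with its jaws along the gate. I'll descend.

{"api": "carry_out", "payload": {
  "plan": [
    [1,[0,0,4],[0,0,0]],
    [1,[0,0,8],[0,0,0]],
    [1,[0,0,11],[0,0,0]],
    [1,[0,0,12.7],[0,0,0]],
    [1,[0,0,13.3],[0,0,0]],
    [1,[0,0,13.3],[0,0,0]]
  ]
}}

```text
clock: 2.5
position: [0.5996, -0.0465, 0.177]
tcp_rot: [-179.9, -0.0, 87.3]
ft_force: [0.2, 1.2, -0.9]
opening: 0.0855
```

Run:
```python
from h import *
from plant import env
np.set_printoptions(precision=3,suppress=True)
s=env.observe(); print(s['position'],s['tcp_rot'],s['ft_force'])
c=env.camera("side"); cv2.imwrite("pics/s2.png",cv2.resize(c["frame"][90:210,270:430],None,fx=4.5,fy=4.5))
c=env.camera("top"); cv2.imwrite("pics/t2.png",cv2.resize(c["frame"][120:240,320:480],None,fx=4.5,fy=4.5))
```

```text
[ 0.6   -0.046  0.177] [-179.898   -0.04    87.317] [ 0.152  1.155 -0.878]
```

View pics/s2.png

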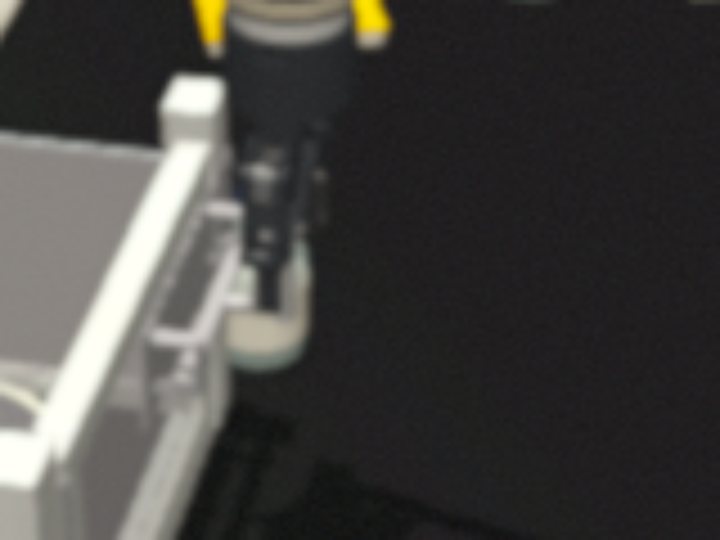

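View pics/t2.png

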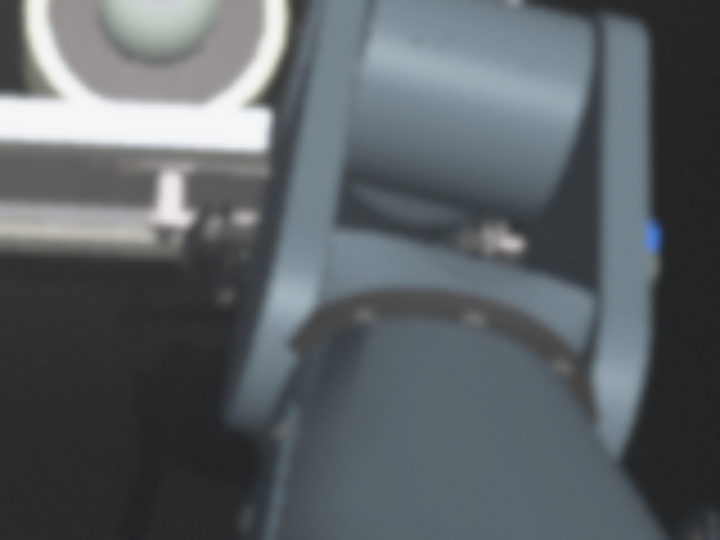

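The fingers straddle the knob and are clear of the guides. The TCP sits about 3.5 mm off in y, so I'll trim that and then close gently.

{"api": "carry_out", "payload": {
  "plan": [
    [1,[-0.4,0.15,0],[0,0,0]],
    [1,[-0.4,0.15,0],[0,0,0]],
    [1,[-0.4,0.15,0],[0,0,0]]
  ]
}}

```text
clock: 2.9
position: [0.6022, -0.0527, 0.1781]
tcp_rot: [179.9, 0.0, 87.2]
ft_force: [-0.4, -0.0, -0.8]
opening: 0.0859
```

{"api": "carry_out", "payload": {
  "plan": [
    [1,[0,0,0],[0,0,0]],
    [1,[0,0,0],[0,0,0]]
  ]
}}

```text
clock: 3.1
position: [0.6017, -0.0524, 0.1774]
tcp_rot: [180.0, 0.0, 87.2]
ft_force: [-1.0, -0.1, 0.5]
opening: 0.0856
```

Run:
```python
from h import *
from plant import env
np.set_printoptions(precision=4,suppress=True)
for i in range(3):
    s=env.observe(); print(s['clock'],s['position'],s['q'][:3],s['ft_force']); env.camera("side")
```

```text
3.1 [ 0.6017 -0.0524  0.1774] [-15.5717  32.2894  88.2153] [-1.0332 -0.0814  0.4956]
3.15 [ 0.6017 -0.0524  0.1774] [-15.569   32.2945  88.2192] [-0.3693 -0.0463  0.107 ]
3.2 [ 0.6017 -0.0524  0.1773] [-15.5687  32.3002  88.2185] [-0.0652 -0.1763 -0.3776]
```

{"api": "carry_out", "payload": {
  "plan": [
    [1,[0.2,0,0],[0,0,0]],
    [1,[0.2,0,0],[0,0,0]],
    [0.3,[0.2,0,0],[0,0,0]],
    [0.2,[0.2,0,0],[0,0,0]],
    [0,[0.2,0,0],[0,0,0]],
    [0,[0.2,0,0],[0,0,0]],
    [0,[0.2,0,0],[0,0,0]],
    [0,[0.2,0,0],[0,0,0]]
  ],
  "squeeze": 40
}}

```text
clock: 4.05
position: [0.6018, -0.0504, 0.1772]
tcp_rot: [-180.0, 0.0, 87.2]
ft_force: [0.2, 0.0, -1.4]
opening: 0.0167
```

{"api": "carry_out", "payload": {
  "plan": [
    [0,[0,0,0],[0,0,0]],
    [0,[0,0,0],[0,0,0]],
    [0,[0,0,0],[0,0,0]]
  ]
}}

```text
clock: 4.35
position: [0.6018, -0.0504, 0.1772]
tcp_rot: [-180.0, 0.0, 87.2]
ft_force: [0.2, -0.7, -1.9]
opening: 0.0169
```

{"api": "carry_out", "payload": {
  "plan": [
    [0,[0,0,-0.3],[0,0,0]],
    [0,[0,0,-0.6],[0,0,0]],
    [0,[0,0,-0.9],[0,0,0]],
    [0,[0,0,-1.2],[0,0,0]],
    [0,[0,0,-1.2],[0,0,0]],
    [0,[0,0,-1.2],[0,0,0]]
  ]
}}

```text
clock: 4.95
position: [0.6019, -0.0504, 0.1896]
tcp_rot: [180.0, 0.0, 87.2]
ft_force: [-0.6, -1.8, -1.1]
opening: 0.017
```

Run:
```python
from h import *
from plant import env
np.set_printoptions(precision=4,suppress=True)
c=env.camera("side"); cv2.imwrite("pics/s3.png",cv2.resize(c["frame"][100:200,280:400],None,fx=6,fy=6,interpolation=cv2.INTER_CUBIC))
s=env.observe(); print(s['position'],s['ft_force'],s['torque'],s['opening'])
o=np.load("side0.npz"); cv2.imwrite("pics/s3o.png",cv2.resize(o["frame"][100:200,280:400],None,fx=6,fy=6,interpolation=cv2.INTER_CUBIC))
```

```text
[ 0.6018 -0.0504  0.1894] [-0.3152 -0.856   0.5124] [-0.173   0.0559 -0.0277] 0.017079266560002113
```

View pics/s3.png

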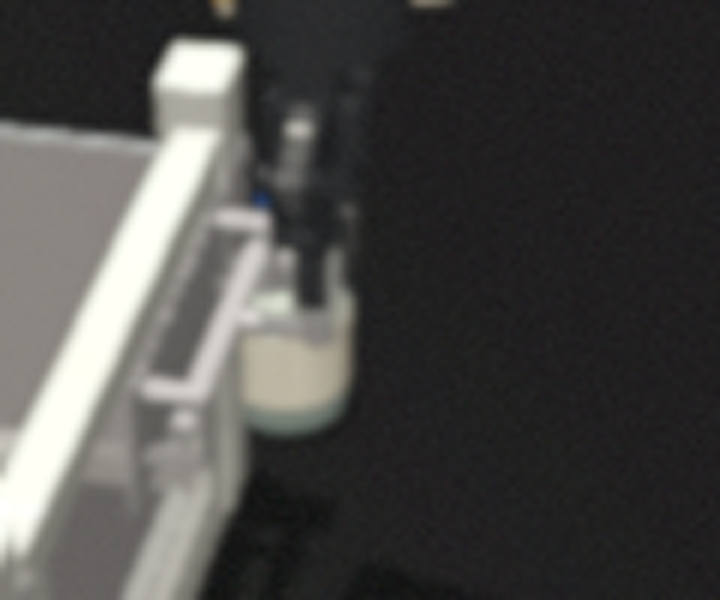

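View pics/s3o.png

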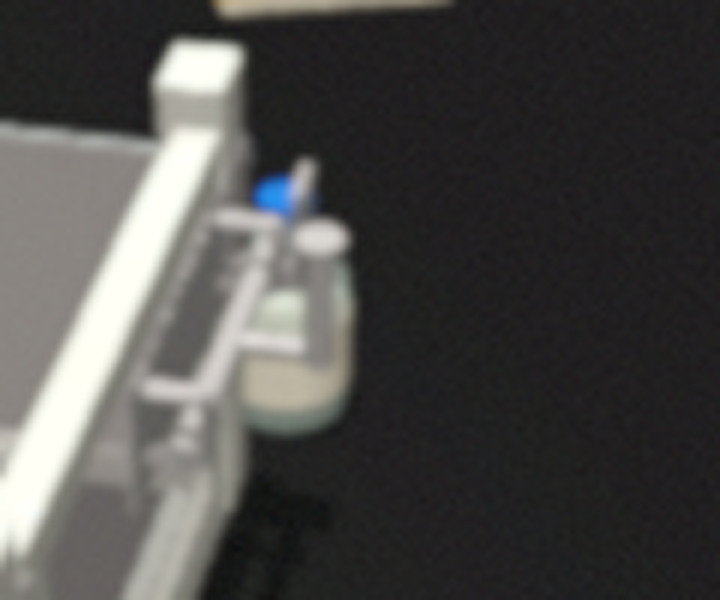

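The stem has risen from row ~343 to ~318 in the crop, which is about 12 mm, so the bolt is lifted and the grip is holding. Next I'll draw it back slowly.

{"api": "carry_out", "payload": {
  "plan": [
    [0,[0.3,0,0],[0,0,0]],
    [0,[0.6,0,0],[0,0,0]],
    [0,[0.9,0,0],[0,0,0]],
    [0,[1.2,0,0],[0,0,0]],
    [0,[1.2,0,0],[0,0,0]]
  ]
}}

```text
clock: 5.5
position: [0.6024, -0.0376, 0.1892]
tcp_rot: [-180.0, -0.0, 87.2]
ft_force: [-0.1, -0.6, -2.2]
opening: 0.0169
```

Drawing back meets only slight friction, so I'll continue to about 35 mm in total.

{"api": "carry_out", "payload": {
  "plan": [
    [0,[0.4,0,0],[0,0,0]],
    [0,[0.8,0,0],[0,0,0]],
    [0,[1.2,0,0],[0,0,0]],
    [0,[1.6,0,0],[0,0,0]],
    [0,[2,0,0],[0,0,0]],
    [0,[2.3,0,0],[0,0,0]],
    [0,[2.3,0,0],[0,0,0]],
    [0,[2.3,0,0],[0,0,0]]
  ]
}}

```text
clock: 6.3
position: [0.6036, -0.0147, 0.1893]
tcp_rot: [180.0, -0.1, 87.2]
ft_force: [0.8, 2.3, -1.3]
opening: 0.0171
```

Run:
```python
from h import *
from plant import env
np.set_printoptions(precision=4,suppress=True)
c=env.camera("side"); cv2.imwrite("pics/s4.png",cv2.resize(c["frame"][100:200,280:400],None,fx=6,fy=6,interpolation=cv2.INTER_CUBIC))
s=env.observe(); print(s['position'],s['tcp_rot'],s['ft_force'],s['torque'],s['opening'])
knob0=np.array([.6018,-.0504]); psi=np.radians(-2.8)
x=np.array([np.cos(psi),np.sin(psi)]); y=np.array([-np.sin(psi),np.cos(psi)])
h=knob0+.066*x+.242*y; print("hinge",h)
v=s['position'][:2]-h
R0=Ro.from_euler("xyz",s["tcp_rot"],degrees=True)
for a in np.arange(.04,.37,.04):
    ca,sa=np.cos(-a),np.sin(-a); w=h+np.array([[ca,-sa],[sa,ca]])@v
    d=R0.inv().apply([*(w-s['position'][:2]),0])*100; print(round(a,2),d,w)
```

```text
[ 0.6036 -0.0148  0.1893] [179.9982  -0.0533  87.2104] [-0.9192  1.6694 -1.2511] [ 0.1685 -0.0089  0.0227] 0.01717347858902897
hinge [0.6795 0.1881]
0.04 [ 0.2805 -0.8199  0.0002] [ 0.5955 -0.0116]
0.08 [ 0.5936 -1.628   0.0005] [ 0.5876 -0.0081]
0.12 [ 0.9388 -2.4229  0.0008] [ 0.5798 -0.0043]
0.16 [ 1.3155 -3.2034  0.0011] [ 0.5722 -0.0001]
0.2 [ 1.7231 -3.9681  0.0015] [0.5648 0.0043]
0.24 [ 2.1609 -4.716   0.0019] [0.5575 0.0091]
0.28 [ 2.6283 -5.4457  0.0023] [0.5504 0.0141]
0.32 [ 3.1245 -6.1562  0.0027] [0.5436 0.0194]
0.36 [ 3.6488 -6.8463  0.0032] [0.5369 0.025 ]
```

View pics/s4.png

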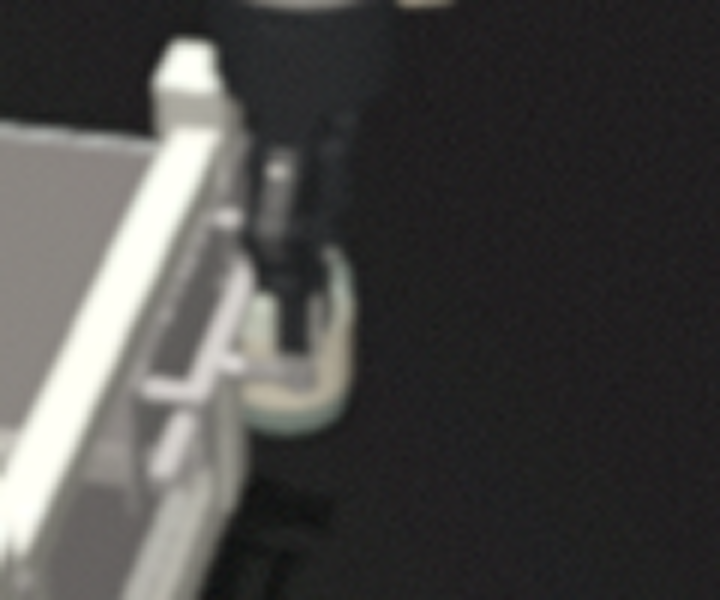

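The stem joint is now at about (230,360) in the crop and the bolt end sticks out at (165,465), so the bolt is drawn about 36 mm. Next I'll swing the gate along the arc, turning the tool with it.

{"api": "carry_out", "payload": {
  "plan": [
    [0,[0.14,-0.41,0],[0,0,0.02]],
    [0,[0.28,-0.82,0],[0,0,0.04]],
    [0,[0.43,-1.23,0],[0,0,0.06]],
    [0,[0.59,-1.63,0],[0,0,0.08]],
    [0,[0.76,-2.03,0],[0,0,0.1]],
    [0,[0.94,-2.42,0],[0,0,0.12]],
    [0,[1.12,-2.81,0],[0,0,0.14]],
    [0,[1.32,-3.2,0],[0,0,0.16]],
    [0,[1.32,-3.2,0],[0,0,0.16]]
  ]
}}

```text
clock: 7.25
position: [0.5716, -0.0003, 0.1893]
tcp_rot: [-180.0, -0.0, 78.0]
ft_force: [2.4, 0.5, -1.2]
opening: 0.0169
```

```bash
cat > st.py <<'E'
from h import *
from plant import env
import sys
n=sys.argv[1]
np.set_printoptions(precision=4,suppress=True)
c=env.camera("side"); cv2.imwrite(f"pics/{n}s.png",cv2.resize(c["frame"][90:210,250:410],None,fx=4.5,fy=4.5,interpolation=cv2.INTER_CUBIC))
t=env.camera("top"); cv2.imwrite(f"pics/{n}t.png",cv2.resize(t["frame"][110:250,240:480],None,fx=3.2,fy=3.2,interpolation=cv2.INTER_CUBIC))
s=env.observe(); print(s['clock'],s['position'],s['tcp_rot'],s['ft_force'],s['torque'],s['opening'])
h=np.array([.6795,.1881]); v0=np.array([.6036,-.0148])-h; v=s['position'][:2]-h
print("angle by tcp",np.arctan2(v0[1],v0[0])-np.arctan2(v[1],v[0]),"radius change",np.hypot(*v)-np.hypot(*v0))
P=cloud(c); m=(c["z_map"]>0)&(P[...,2]>.217)&(P[...,2]<.227)&(P[...,0]>.54)&(P[...,0]<.71)&(P[...,1]>.02)&(P[...,1]<.17)
g=P[m]; a,b=np.polyfit(g[:,1],g[:,0],1); print("gate slope",a,len(g),"angle",np.arctan(a)-.049)
E
python3 st.py a
```

```text
7.35 [ 0.5722 -0.0007  0.1893] [179.9953   0.0088  78.0485] [ 2.5687  0.2994 -1.4487] [ 0.1386 -0.362   0.0257] 0.016994070247960864
angle by tcp 0.1590509876558921 radius change 0.0005158228573544366
gate slope 0.2728086800737194 384 angle 0.21732781903823117
```

View pics/as.png

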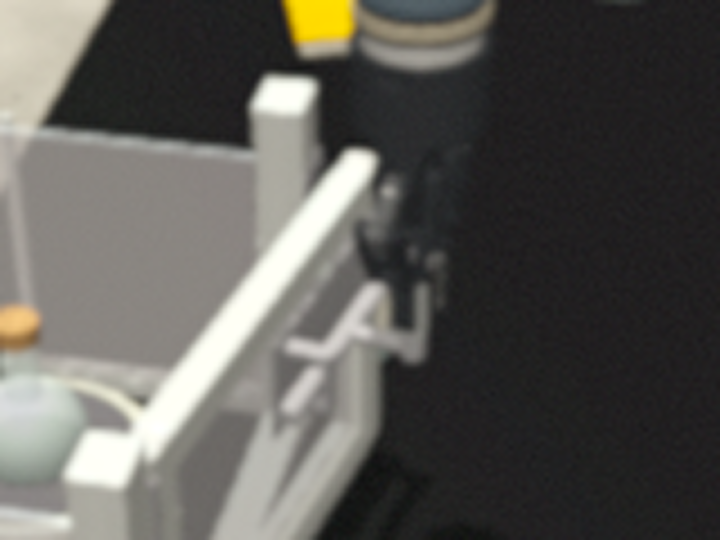

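The gate is following: its free edge has left the post at (285,90) and now stands at (360,160), and 2.5 N matches the spring. I'll repeat the same arc, since the geometry in the tool axes is unchanged.

{"api": "carry_out", "payload": {
  "plan": [
    [0,[0.14,-0.41,0],[0,0,0.02]],
    [0,[0.28,-0.82,0],[0,0,0.04]],
    [0,[0.43,-1.23,0],[0,0,0.06]],
    [0,[0.59,-1.63,0],[0,0,0.08]],
    [0,[0.76,-2.03,0],[0,0,0.1]],
    [0,[0.94,-2.42,0],[0,0,0.12]],
    [0,[1.12,-2.81,0],[0,0,0.14]],
    [0,[1.32,-3.2,0],[0,0,0.16]],
    [0,[1.32,-3.2,0],[0,0,0.16]],
    [0,[1.32,-3.2,0],[0,0,0.16]]
  ]
}}

```text
clock: 8.35
position: [0.5435, 0.0189, 0.1893]
tcp_rot: [-180.0, 0.0, 68.9]
ft_force: [2.8, 0.1, -0.7]
opening: 0.017
```

{"api": "carry_out", "payload": {
  "plan": [
    [0,[0,0,0],[0,0,0]],
    [0,[0,0,0],[0,0,0]],
    [0,[0,0,0],[0,0,0]],
    [0,[0,0,0],[0,0,0]]
  ]
}}

```text
clock: 8.75
position: [0.5437, 0.0187, 0.1893]
tcp_rot: [180.0, 0.0, 68.9]
ft_force: [3.9, -0.5, -1.6]
opening: 0.0169
```

```bash
python3 st.py b
```

```text
8.85 [0.5437 0.0187 0.1893] [179.9972   0.0106  68.8688] [ 3.2478 -0.8206 -1.6245] [-0.115  -0.4142 -0.0408] 0.016478967089117644
angle by tcp 0.31796574708127845 radius change 0.0004586458035933383
gate slope 0.5077926645484395 440 angle 0.4208622888146049
```

View pics/bs.png

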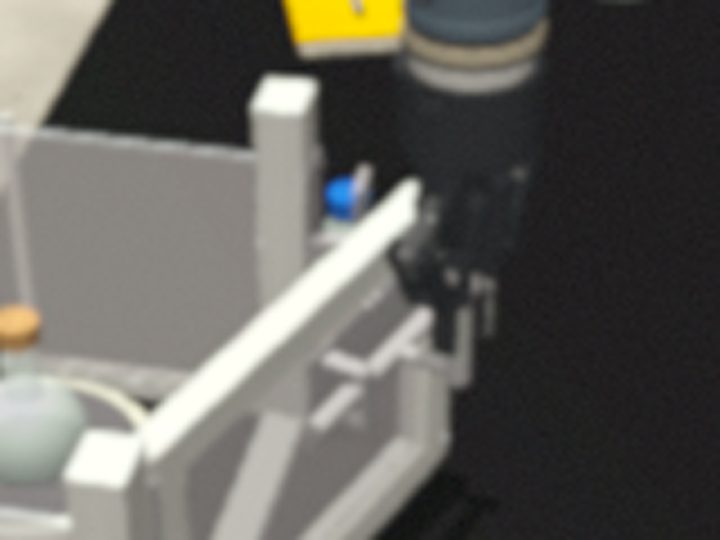

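View pics/bt.png

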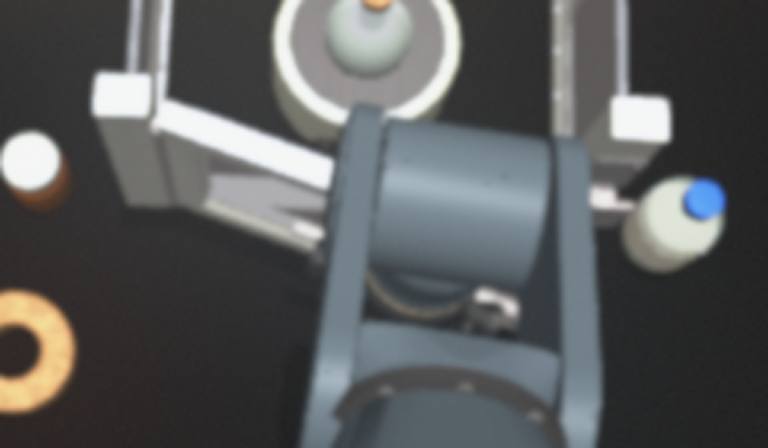

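Run:
```python
from h import *
from plant import env
for n in("side","top"):
    c=env.camera(n); P=cloud(c)
    m=(c["z_map"]>0)&(P[...,2]>.217)&(P[...,2]<.227)&(P[...,0]>.54)&(P[...,0]<.71)&(P[...,1]>-.1)&(P[...,1]<.165)&(c["frame"].min(2)>170)
    g=P[m][:,:2].astype(np.float32); f=cv2.fitLine(g,cv2.DIST_HUBER,0,.001,.001).ravel()
    print(n,len(g),f,"angle",np.arctan(f[0]/f[1])-.049)
print(env.observe()['ft_force'],env.observe()['clock'])
```

```text
side 581 [0.3569008  0.9341423  0.6360797  0.05480181] angle 0.3159481
top 432 [0.3696287  0.92917955 0.65753347 0.11341251] angle 0.3296094
[ 3.08354408  0.04843908 -1.22319557] 8.95
```

Both cameras, fitted on the bright top rail only, give 0.32 and 0.33 rad, which agrees with the arm. The grip is steady and the spring pulls about 3 N, so I'm handing it in.

```bash
python3 -c "
from plant import env
print(env.job_done()); s=env.observe(); print(s['clock'],s['position'],s['opening'],s['ft_force'])"
```

```text
the job is handed in; nothing more can be done
None
the job is handed in; nothing more can be done
```

The bolt is lifted and drawn clear, and the gate is held open at about 0.32 rad (free edge roughly 100 mm ajar). The job was handed in at about 9 s of the 32 s allowed. I gripped the knob with 40 N, raised the bolt about 12 mm, drew it back about 36 mm while it was up, then swung the gate along its arc. The bolt is still raised and gripped.

**Last checks**
- **Gate angle:** the arm's own position gives 0.318 rad. The top-rail fits give 0.316 rad (side camera) and 0.330 rad (top camera).
- **Hold:** the arm was steady and the wrist showed about 3 N, which matches the spring. No wrist reading I took during the draw exceeded about 3 N.
- **Bystanders:** the top view shows the bottle, ring and jar standing, and the gripper never went near them. I did not measure their positions again.

**What disagreed**
- **First rail fit:** it gave 0.42 rad. I put that down to gripper points in the fit, because restricting it to bright rail pixels brought it into line.
- **Finger opening:** it read about 17 mm on the 14 mm post. The grip did not slip, as the camera views showed the bolt moving with the gripper.
- **Draw and lift:** these come from the arm's travel and the camera views, since there is no direct joint reading. The final `observe()` was refused after hand-in.

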